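# Clamp the clip-top canister shut under the wire shelf

## Task

The clip-top canister under the little wire shelf has been left open. Push its lid fully down onto the mouth, then swing the wire bail up from the front and on over the hump of the lid until it snaps home behind the crest, so that the lid stays clamped when you let go. Do not bump the shelf hard, shove the canister along its guide, or disturb the bottle, tin and jar beside it.

Things in the scene. Friction and masses are not known exactly. Their poses are not given: they have to be found in the camera images.
- rack: Fixed pale wooden board 170 x 210 x 12 mm on the worktop, with two low guide rails that hold the canister and two 10 mm steel posts at its back corners (85 mm behind the origin, 90 mm to each side) that carry the wire shelf. Origin: on the worktop, at the middle of the canister's place; x points to the back (away from the robot), y left, z up.
- wire_shelf: Open shelf of thin steel wire fixed to the rack; same origin and axes. Its wires lie 250 mm above the worktop, from 5 to 95 mm behind the origin and 95 mm to each side: it overhangs the rear half of the canister, so an upright gripper over the lid strikes its front wire. Come from the front with the tool tilted about 30 to 45 degrees.
- canister_pivot (a point): Midpoint of the bail's hinge axis, on the centre line of the white round canister (diameter 90 mm, mouth 100 mm above the worktop), 82 mm above the worktop. x points to the back, y left along the hinge axis, z up. The canister slides along x in its guide if pushed with more than about 20 N; it must stay within 15 mm of where it was.
- lid_front (a point): Middle of the front edge of the lid's flat top. The lid is a white disc, radius 36 mm, 9 mm thick, hinged at the back of the mouth on an axis along y, 40 mm behind and 22 mm above canister_pivot. When the lid is shut this point is 34 mm in front of and 28.5 mm above canister_pivot.
- lid_crest (a point): Crest of the white saddle-shaped hump on the lid, 18 mm wide along y. With the lid shut: the crest is 52 mm above and 1 mm in front of canister_pivot; the hump slopes up to it from 25 mm in front of and 33 mm above canister_pivot (48 mm above it at 12 mm in front), and behind the crest it dips 3 mm into a groove 8 to 12 mm behind canister_pivot.
- lid (a joint): Angle of the lid, rad: 0 = shut flat on the mouth (end stop), positive = raised at the front. The stiff hinge lets it stay where it is left; about 3 N down at its front edge moves it.
- bail (a joint): Angle of the wire bail, rad: -1.57 = level to the front, 0 = upright, positive = past the crest; stops at -1.85 and 0.25. Stays where left while clear of the lid. With the lid shut its bar meets the hump at -0.25; the wire springs out 3 mm over the crest. That takes 5 N at the thumb plate along the swing (15 N if also dragged inward); then it snaps into the groove at about +0.13 and stays.
- bail_tab (a point): Centre of the steel thumb plate on the bail's crossbar, 67 mm from the hinge axis: 30 mm wide (y), 8 mm thick (along the swing), from 50 to 84 mm from the axis. z points outward from the axis, x the way the bail swings shut. The bail is a U of 6 mm wire, arms 49 mm to each side, crossbar 52 mm from the axis.
- bottle_cleaner: Bystander: white and blue squeeze bottle, 53 mm across, 140 mm tall, to the left of the rack. Origin at the centre of its underside.
- putty_tin: Bystander: flat round tin, 63 mm across, 21 mm high, to the left and in front. Origin at the centre of its underside.
- jar_kit3: Bystander: small paint jar with a pale cap, 39 mm across, 63 mm tall, to the right of the rack. Origin at the centre of its underside.

How it is judged (in metres and radians):
On the way, in this order (a step that is already met when the one before it is completed fails the run):
1. the lid is shut while the bail is still open (value of joint lid below 0.05 rad and value of joint bail below -0.3 rad), for 0.2 s.
2. the bail is past the crest with the lid shut (value of joint bail above 0.08 rad and value of joint lid below 0.03 rad), for 0.2 s.
At the end, for the whole second after the job is handed in: The lid is shut (within 0.03 rad) and the bail rests past the crest of the hump (joint over +0.08 rad) and stays there by itself; the canister is within 15 mm of where it was, and the bottle, tin and jar within 30 mm of where they were and upright (all of step 2 and velocity of joint bail below 0.1 rad/s and distance of canister_pivot from where it was at the start of the episode below 0.015 m and distance of each of bottle_cleaner, putty_tin, jar_kit3 from where it was at the start of the episode below 0.03 m); the robot touches nothing.
It fails at once if the canister is shoved more than 15 mm along its guide (distance of canister_pivot from where it was at the start of the episode above 0.015 m).
It fails at once if the robot bumps the wire shelf with more than 10 N (contact force between any of the arm, the fingers and wire_shelf above 10 N).
It fails at once if a bystander is moved more than 30 mm or tipped (distance of any of bottle_cleaner, putty_tin, jar_kit3 from where it was at the start of the episode above 0.03 m or angle between any of bottle_cleaner, putty_tin, jar_kit3's own z axis and vertical above 0.5 rad).
It also fails if it takes over 51 s, if anything falls off the work surface, if the arm or the gripper's body presses on something with over 40 N, if the wrist force passes 120 N, or if a joint passes its speed limit or range.

## Robot

A 7-joint arm with a two-finger parallel gripper is mounted at the origin on a cart in front of the work surface, level with it; the furniture and walls round the work are solid. World frame = base frame: x ahead of the robot, y to its left, z up, the work surface at z = 0. Lengths are in m, angles in degrees, forces in N, time in s.
With the tool pointing down it reaches from about 0.35 to 0.775 m from the base axis. Payload 3.1 kg.
Tool frame: the origin (TCP) lies on the centre line of the jaws, within the pads' length; the fingertips stand 17 mm ahead of it and the grasp point (between the pads) lies 2 mm behind it (robot.tip_reach is the distance from the TCP to the fingertips, in m); z points along the fingers, y is the line along which they close (so a half turn about z gives the same grasp; the last joint's range is limited). The gripper opens to 85 mm and grips with 20 to 120 N. Pads are 22 mm wide; open, the fingers measure 114 mm over their backs; the gripper's body (76 mm by 85 mm) begins 54 mm behind the grasp point. The pads swing forward as they close: fully open they stand 13 mm farther back than shut.
Start: joints at [63.272, 17.813, 0.802, 86.603, -0.252, 75.585, -1.558], TCP at [0.227, -0.501, 0.212] pointing down, gripper open.
Joint ranges: [-154.91, 154.91], [-16.99, 109.72], [-72.82, 74.43], [7.12, 147.25], [-82.49, 262.49], [11.32, 116.49], [-174.64, 174.64]. Speed limits (degrees/s): [159.86, 159.86, 180, 180, 180, 180, 180].

## Interface

Orientations are given as [roll, pitch, yaw] about the fixed x, y, z axes, in that order (R = Rz(yaw) Ry(pitch) Rx(roll)).
In Python, from station import robot, fingers, vision, workorder, recognise gives the robot as it stands. Calls block until the motion is done:
- robot.move_to(position, orientation): joint-space move of the TCP to a pose.
- robot.line_to(position, orientation=None, velocity=0.15, f_stop=None): straight line of the TCP; orientation=None keeps the orientation; velocity is the mean speed in m/s. With f_stop (N) it stops when the force on the tool has changed by that much, and returns True; else False.
- robot.move_j(angles): joint-space move.
- fingers.gripper_to(opening, force=None): opening from 0.0 (shut) to 1.0 (fully open); force is the grip in N (None keeps the last); returns when the fingers have stopped.
- robot.pause(seconds).
- robot.inverse_kinematics(position, orientation): joint angles nearest the present ones, or None.
- vision.grab_frame(name): name is "scene" or "side" or "wrist"; returns the picture (480x640x3 uint8, red, green, blue); there is no depth.
- vision.calibration(name): a dict with "mtx" (3x3 intrinsics, pixels), "k1" (the pictures are not rectified: a ray, as slopes to the right and down, at radius r is drawn at 1 + k1 r^2 times it, then the intrinsics apply), "extrinsics" (4x4, takes a point from world to camera coordinates); the wrist camera has in their place "T_tool_cam" (4x4, takes a point from camera to tool coordinates, whose origin is the TCP and whose axes are the flange's). Camera axes: x right, y up, looking along -z (the intrinsics and any distortion apply to the point x, -y, -z); pixel columns grow to the right and rows downward; lengths in m; the calibration is good to about 2 mm. A picture is of the moment at which its call begins: read the wrist's pose just before it. calibration takes no time and is no camera call.
A pose or a line that the arm cannot do raises robot.PlanningError and nothing moves.
- workorder.close_job(): hands the job in; it is judged then, once.
Trained networks look in the newest picture that a camera, given by its name, has taken for a name from the list of things; names that differ only in an ending like _2 or _b are one class to them, and where a whole thing is asked for, a point or a joint stands for the part that bears it (a point fixed in the world has none). Each returns a list of dicts, best first, with "p" (0 to 1); they miss things now and then, are a little off and sometimes report something else, mostly with a low value. They report only what shows in the picture. A call takes as long as a camera call.
- recognise(label, camera): "rect" ([centre column, centre row, width, height] in pixels, round what is visible of it).
Readings, each from a call of its own:
- robot.current_time_s(): time.
- robot.current_joint_positions(): joint angles.
- robot.current_dq(): joint speeds.
- robot.current_joint_torque(): joint torques, N m.
- robot.current_tool_pos(): TCP position.
- robot.current_eef_rot(): TCP orientation.
- robot.current_contact_force(): force on the tool from outside, world axes, zero at the start.
- robot.current_torque(): the same for the moment, N m.
- robot.current_finger_gap(): opening from 0.0 (shut) to 1.0 (fully open).
- robot.current_gripper_force(): force on a finger pad.
Only numpy, scipy, OpenCV 4.12 (cv2) and the standard library are available. Lean on these libraries where they do the work, as an engineer would, in place of code of your own. Each camera call takes 0.05 s, during which the arm holds its last target. There are 200 camera calls.

## Working session

There is one attempt and no reset: what is moved stays moved. The work goes in short steps, each a Python script; the robot and the scene stay as the last script left them, time stands still between calls to the robot, and variables do not carry over. Pictures are saved under pics/ and viewed, at most 10 in all, crops included, and the job is handed in when it is done.

```bash
mkdir -p pics; ls; python3 - <<'E'
from station import robot, fingers, vision, recognise
import cv2, numpy as np
for c in ("scene","side"):
    im=vision.grab_frame(c); cv2.imwrite(f"pics/{c}0.png",im[:,:,::-1])
    k=vision.calibration(c); print(c,np.round(k["mtx"],1).tolist(),k["k1"],np.round(k["extrinsics"],3).tolist())
    for l in ("rack","wire_shelf","canister_pivot","lid_front","lid_crest","lid","bail","bail_tab","bottle_cleaner","putty_tin","jar_kit3"):
        print(l,[(np.round(d["rect"]).tolist(),round(d["p"],2)) for d in recognise(l,c)[:2]])
print(np.round(vision.calibration("wrist")["T_tool_cam"],3).tolist(), robot.current_eef_rot(), robot.current_time_s())
E
```

```text
pics
scene [[523.4, 0.0, 325.5], [0.0, 523.4, 239.5], [0.0, 0.0, 1.0]] -0.11667731867988478 [[-0.889, -0.458, 0.011, 0.587], [0.244, -0.453, 0.857, -0.135], [-0.388, 0.765, 0.515, -0.969], [0.0, 0.0, 0.0, 1.0]]
rack [([301.0, 233.0, 115.0, 177.0], 0.84), ([331.0, 241.0, 37.0, 41.0], 0.17)]
wire_shelf [([280.0, 168.0, 71.0, 46.0], 0.67)]
canister_pivot [([314.0, 248.0, 70.0, 75.0], 0.63), ([311.0, 309.0, 32.0, 79.0], 0.49)]
lid_front [([303.0, 228.0, 35.0, 30.0], 0.64)]
lid_crest [([302.0, 224.0, 37.0, 34.0], 0.78)]
lid [([303.0, 227.0, 34.0, 37.0], 0.91)]
bail [([331.0, 243.0, 43.0, 36.0], 0.8)]
bail_tab [([314.0, 247.0, 68.0, 75.0], 0.69), ([333.0, 242.0, 34.0, 40.0], 0.66)]
bottle_cleaner [([310.0, 308.0, 36.0, 82.0], 0.63)]
putty_tin [([364.0, 321.0, 41.0, 32.0], 0.89)]
jar_kit3 [([324.0, 224.0, 15.0, 30.0], 0.79)]
side [[512.1, 0.0, 324.0], [0.0, 512.1, 241.9], [0.0, 0.0, 1.0]] -0.0804493848888685 [[0.899, -0.439, 0.009, -0.381], [0.15, 0.326, 0.933, -0.282], [-0.412, -0.837, 0.359, -0.479], [0.0, 0.0, 0.0, 1.0]]
rack [([367.0, 249.0, 147.0, 184.0], 0.92)]
wire_shelf [([378.0, 169.0, 115.0, 20.0], 0.78), ([361.0, 275.0, 63.0, 18.0], 0.6)]
canister_pivot [([364.0, 272.0, 68.0, 85.0], 0.88)]
lid_front [([366.0, 242.0, 42.0, 29.0], 0.77)]
lid_crest [([369.0, 242.0, 45.0, 26.0], 0.71)]
lid [([368.0, 242.0, 41.0, 29.0], 0.84), ([441.0, 333.0, 18.0, 44.0], 0.66)]
bail [([360.0, 272.0, 70.0, 25.0], 0.76)]
bail_tab [([360.0, 274.0, 65.0, 22.0], 0.93)]
bottle_cleaner [([286.0, 257.0, 29.0, 77.0], 0.92)]
putty_tin [([263.0, 308.0, 37.0, 27.0], 0.97)]
jar_kit3 [([441.0, 327.0, 16.0, 32.0], 0.72)]
[[0.0, 0.952, 0.305, 0.078], [1.0, -0.001, 0.0, 0.0], [0.001, 0.305, -0.952, -0.162], [0.0, 0.0, 0.0, 1.0]] [1.79995556e+02 1.35500857e-03 2.43455757e+01] 1.2
```

```bash
python3 - <<'E'
import cv2,numpy as np
a=cv2.imread("pics/scene0.png")[130:370,210:410]; b=cv2.imread("pics/side0.png")[130:370,260:460]
cv2.imwrite("pics/c0.png",cv2.resize(np.hstack([a,b]),(800,480),interpolation=cv2.INTER_CUBIC))
E
```

```text
(no output)
```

View pics/c0.png

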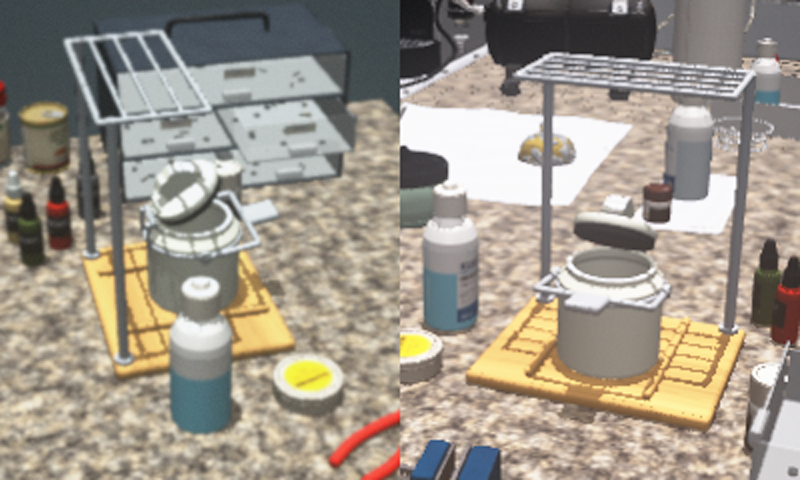

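```bash
cat > h.py <<'E'
import numpy as np, cv2
from station import robot, fingers, vision, workorder, recognise
from scipy.spatial.transform import Rotation as Rn
from scipy.optimize import least_squares
def wrist_ext():
    T=np.eye(4);T[:3,:3]=Rn.from_euler("xyz",robot.current_eef_rot(),degrees=True).as_matrix();T[:3,3]=robot.current_tool_pos()
    return np.linalg.inv(T@np.array(vision.calibration("wrist")["T_tool_cam"]))
def proj(c,P,E=None):
    k=vision.calibration(c); E=np.array(k["extrinsics"]) if E is None else E
    p=np.atleast_2d(P)@E[:3,:3].T+E[:3,3]; s=np.c_[p[:,0],-p[:,1]]/-p[:,2:]
    s=s*(1+k["k1"]*(s**2).sum(1,keepdims=True)); M=np.array(k["mtx"])
    return s*[M[0,0],M[1,1]]+M[:2,2]
def W(q,P): # rack -> world
    c,s=np.cos(q[2]),np.sin(q[2]); P=np.atleast_2d(P)
    return np.c_[q[0]+c*P[:,0]-s*P[:,1],q[1]+s*P[:,0]+c*P[:,1],P[:,2]]
def arc(dx,th,r,y): # bail point in rack frame
    return [dx+r*np.sin(th),y,.082+r*np.cos(th)]
E
python3 - <<'E'
from h import *
S=np.array([[67,38],[100,120],[210,108],[158,33],[90,257],[122,361]])/2+[210,130]
D=np.array([[540,54],[518,78],[738,97],[755,72],[545,299],[729,330]])/2+[60,130]
br,bl,fl,fr=[.095,-.095,.25],[.095,.095,.25],[.005,.095,.25],[.005,-.095,.25]
pr,pl=[.085,-.09,.012],[.085,.09,.012]
A=[br,bl,fl,fr,pr,pl];B=[bl,fl,fr,br,pl,pr]
f=lambda q:np.r_[(proj("scene",W(q,A))-S).ravel(),(proj("side",W(q,B))-D).ravel()]
r=least_squares(f,[.6,0,0],loss="soft_l1");q=r.x;print(q,np.degrees(q[2]));print(np.round(f(q).reshape(-1,2),1).tolist())
np.save("q.npy",q)
# bail/canister
tabs=lambda d,t:[arc(d,t,.067,0),arc(d,t,.052,.049),arc(d,t,.052,-.049)]
To=np.array([[603,299],[535,290],[668,292]])/2+[60,130]
Ts=np.array([[256,213],[257,243],[217,200]])/2+[210,130]
g=lambda z:np.r_[(proj("side",W(q,tabs(*z)))-To).ravel(),(proj("scene",W(q,tabs(*z)))-Ts).ravel()]
r=least_squares(g,[0,-1.4],loss="soft_l1");print(r.x,np.round(g(r.x).reshape(-1,2),1).tolist())
for c,l in(("side",[[(558,330),(660,330)]]),("scene",[[(148,270),(238,270)]])):
    print(c,proj(c,W(q,[0,0,.06]))*2-([[120,260]] if c=="side" else [[420,260]]))
E
```

```text
[0.6004804  0.20452414 0.75671114] 43.356354368693665
[[-1.3, 1.1], [-0.4, 3.0], [0.1, 2.6], [0.2, -1.0], [0.1, -0.8], [0.7, -0.7], [2.8, 0.5], [-4.5, -1.3], [0.7, 0.2], [1.2, 0.8], [-0.8, 0.2], [-0.8, 0.1]]
[ 0.00285912 -1.41657004] [[-7.3, 0.5], [0.8, -2.1], [-7.5, 6.4], [-1.7, -0.1], [-2.1, 0.0], [3.6, -3.6]]
side [[609.40304871 304.6944266 ]]
scene [[189.54869331 250.12132208]]
```

```bash
python3 - <<'E'
from h import *
S=np.array([[67,38],[100,120],[210,108],[158,33],[90,257],[122,361],[293,346],[115,375],[84,262]])/2+[210,130]
D=np.array([[540,54],[518,78],[738,97],[755,72],[545,299],[729,330],[470,378],[705,420],[745,332]])/2+[60,130]
br,bl,fl,fr=[.095,-.095,.25],[.095,.095,.25],[.005,.095,.25],[.005,-.095,.25]
pr,pl=[.085,-.09,.012],[.085,.09,.012]
def f(q):
    x0,x1=q[3]-.17,q[3]
    A=[br,bl,fl,fr,pr,pl,[x0,.105,.012],[x1,.105,.012],[x1,-.105,.012]];B=[bl,fl,fr,br,pl,pr,[x0,.105,.012],[x0,-.105,.012],[x1,-.105,.012]]
    return np.r_[(proj("scene",W(q,A))-S).ravel(),(proj("side",W(q,B))-D).ravel()]
r=least_squares(f,[.6,.2,.75,.09],loss="soft_l1");q=r.x;print(q,np.degrees(q[2]));print(np.round(f(q).reshape(-1,2),1).tolist())
np.save("q.npy",q)
y=np.degrees(q[2]); o=[180,-40,y]
P=W(q,[-.13,0,.27])[0]; J=robot.inverse_kinematics(P,o);print(P,J)
robot.move_to(P,o)
im=vision.grab_frame("wrist"); cv2.imwrite("pics/w0.png",im[:,:,::-1]); np.save("w0E.npy",wrist_ext())
for l in ("lid","bail","bail_tab","canister_pivot","lid_crest"): print(l,[(np.round(d["rect"]).tolist(),round(d["p"],2)) for d in recognise(l,"wrist")[:2]])
print(robot.current_time_s())
E
```

```text
[0.59985186 0.20522886 0.74973141 0.09483878] 42.95644583659589
[[-1.0, 1.1], [-0.8, 3.1], [-0.1, 2.9], [0.6, -0.8], [0.4, -0.8], [0.4, -0.5], [1.4, -2.0], [0.1, -1.5], [-2.3, -6.4], [2.8, 0.4], [-4.9, -1.4], [0.0, 0.2], [0.9, 0.9], [-0.9, 0.1], [-1.1, 0.2], [-4.5, -3.3], [1.0, 0.2], [-0.0, -1.7]]
[0.50470851 0.11664138 0.27      ] [ 45.35864928  -7.59851283 -34.87177605 118.000442   -47.19276663
  51.52310399 -12.28417815]
lid [([323.0, 200.0, 70.0, 49.0], 0.61)]
bail [([327.0, 255.0, 92.0, 68.0], 0.59), ([325.0, 199.0, 70.0, 47.0], 0.35)]
bail_tab [([327.0, 261.0, 90.0, 66.0], 0.77)]
canister_pivot [([325.0, 234.0, 94.0, 119.0], 0.9)]
lid_crest [([326.0, 200.0, 68.0, 51.0], 0.98)]
3.8417
```

View pics/w0.png

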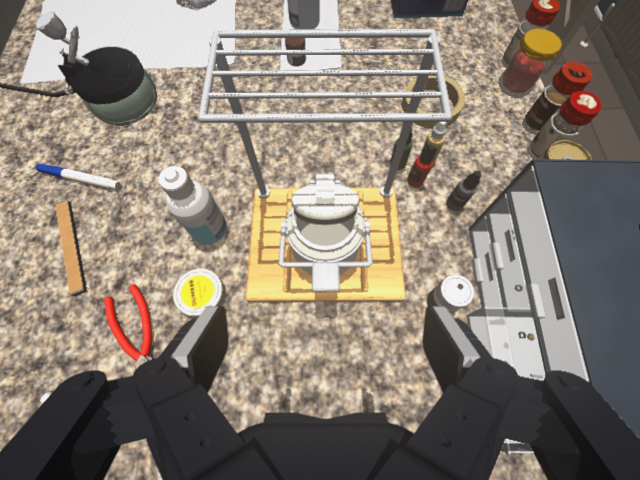

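```bash
python3 - <<'E'
from h import *
E=np.load("w0E.npy")
S=np.array([[67,38],[100,120],[210,108],[158,33],[90,257],[122,361]])/2+[210,130]
D=np.array([[540,54],[518,78],[738,97],[755,72],[545,299],[729,330]])/2+[60,130]
Wp=np.array([[437,32],[216,33],[203,117],[449,117],[387,192],[264,193],[249,300],[405,299]])
br,bl,fl,fr=[.095,-.095,.25],[.095,.095,.25],[.005,.095,.25],[.005,-.095,.25]
pr,pl=[.085,-.09,.012],[.085,.09,.012]
tabs=lambda d,t:[arc(d,t,.084,0),arc(d,t,.052,.049),arc(d,t,.052,-.049)]
Tw=np.array([[326,290],[282,265],[371,263]])
To=np.array([[535,290]])/2+[60,130]
def f(q):
    A=[br,bl,fl,fr,pr,pl];B=[bl,fl,fr,br,pl,pr];C=A+[[-.085+0*q[3],.105,.012],[-.085,-.105,.012]]
    x0=q[3]-.17;C[-2][0]=C[-1][0]=x0
    t=tabs(q[4],q[5])
    return np.r_[(proj("scene",W(q,A))-S).ravel(),(proj("side",W(q,B))-D).ravel(),(proj("wrist",W(q,C),E)-Wp).ravel(),(proj("wrist",W(q,t),E)-Tw).ravel(),(proj("side",W(q,t[1:2]))-To).ravel()]
r=least_squares(f,[.6,.2,.75,.09,0,-1.4],loss="soft_l1");q=r.x;print(np.round(q,4),np.degrees(q[2]));print(np.round(f(q).reshape(-1,2),1).tolist())
np.save("q.npy",q)
im=cv2.imread("pics/w0.png")
def draw(P,col):
    for p in proj("wrist",W(q,P),E): cv2.circle(im,tuple(int(v) for v in np.round(p*8)),8,col,-1,shift=3)
draw([br,bl,fl,fr,pr,pl],(0,0,255))
a=np.linspace(0,2*np.pi,40)
draw([[q[4]+.045*np.cos(u),.045*np.sin(u),.1] for u in a],(255,0,0))
w=q[5]
draw([arc(q[4],w,r,y) for r in(.05,.084) for y in(-.015,.015)]+[arc(q[4],w,r,y) for r in(0,.052) for y in(-.049,.049)],(0,200,0))
for ph,c in((.4,(0,255,255)),(.7,(255,0,255))):
    for u in a:
        X=-.04+.036*np.cos(u);Z=.0065;Y=.036*np.sin(u)
        draw([[q[4]+.04+X*np.cos(ph)+Z*np.sin(ph)*1,Y,.104-X*np.sin(ph)+Z*np.cos(ph)]],c)
cv2.imwrite("pics/w0o.png",cv2.resize(im[150:320,230:430],(800,600 if 0 else 680))[:600])
E
```

```text
[ 6.0170e-01  2.0440e-01  7.5510e-01  9.4600e-02 -1.3000e-03 -1.4431e+00] 43.26660598493383
[[-1.7, 0.9], [-1.1, 2.7], [-0.6, 2.4], [-0.2, -1.1], [-0.3, -1.1], [0.1, -0.9], [3.6, 0.4], [-3.8, -1.4], [1.4, 0.1], [1.9, 0.8], [-0.1, 0.2], [-0.2, 0.0], [1.4, 0.6], [-4.8, 0.9], [-6.7, 1.1], [5.9, -0.4], [-0.8, -0.4], [0.1, -0.6], [-4.2, -0.0], [2.1, -0.1], [0.2, 0.7], [-0.2, -1.0], [-0.9, 0.4], [0.5, -0.4]]
```

View pics/w0o.png

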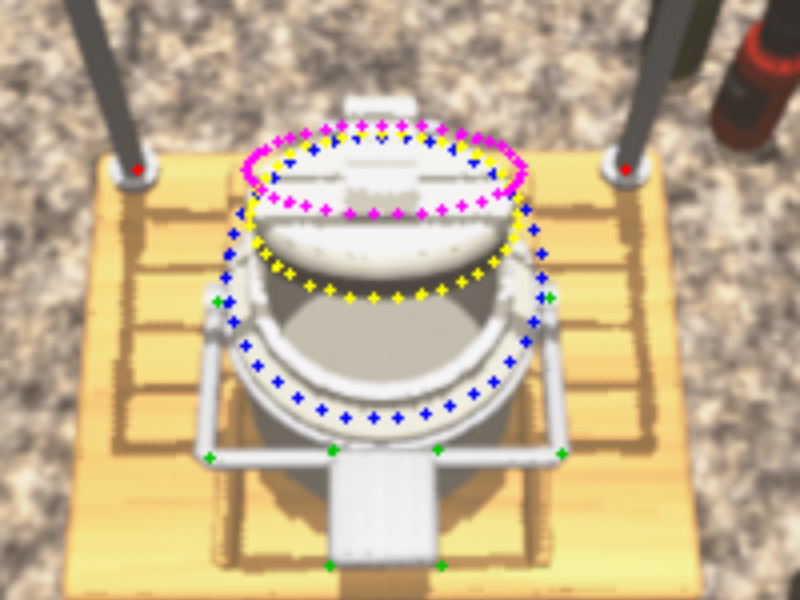

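```bash
cat >> h.py <<'E'
q=np.load("q.npy"); DX=q[4]; YAW=np.degrees(q[2])
def tcp(C,th,off): # C: rack-frame (x,z) of a finger point lying at tool (off[0],0,off[1]); returns world TCP, rpy
    t=np.radians(th); c,s=np.cos(t),np.sin(t)
    f=off[0]*c+off[1]*s; u=off[0]*s-off[1]*c
    return W(q,[C[0]-f,0,C[1]-u])[0],[180,-th,YAW]
def loc(): # TCP in rack frame
    p=np.array(robot.current_tool_pos())-[q[0],q[1],0]; c,s=np.cos(q[2]),np.sin(q[2])
    return np.round([c*p[0]+s*p[1],-s*p[0]+c*p[1],p[2]],4)
def F():
    f=np.array(robot.current_contact_force()); c,s=np.cos(q[2]),np.sin(q[2])
    return np.round([c*f[0]+s*f[1],-s*f[0]+c*f[1],f[2]],1)
E
python3 - <<'E'
from h import *
print(robot.tip_reach)
fingers.gripper_to(.3); print(robot.current_finger_gap(),F())
off=(-.011,.017)
def lp(ph,X=-.064,Z=.0065): return (DX+.04+X*np.cos(ph)+Z*np.sin(ph),.104-X*np.sin(ph)+Z*np.cos(ph))
p,o=tcp((-.07,.20),40,off); robot.line_to(p,o)
for ph in (.8,.65,.5,.35,.2,.1,0,-.06):
    p,o=tcp(lp(ph),40,off); h=robot.line_to(p,o,velocity=.06,f_stop=12)
    print(ph,h,loc(),F())
    if h: break
robot.pause(.2); print(F(),robot.current_time_s())
im=vision.grab_frame("wrist"); cv2.imwrite("pics/w1.png",im[150:390,160:480,::-1])
E
```

```text
0.017
0.3021288327524251 [0.1 0.1 0.6]
0.8 False [-0.0039 -0.0003  0.1747] [ 0.8  0.2 -0.2]
0.65 False [-0.0114 -0.0003  0.1677] [ 0.4 -0.9  0.2]
0.5 False [-0.0171 -0.      0.1603] [ 1.  -0.2 -0.3]
0.35 False [-2.190e-02  1.000e-04  1.519e-01] [ 0.7 -0.1  0.4]
0.2 False [-0.0256  0.0002  0.1427] [ 0.1 -0.2  0.3]
0.1 False [-0.0272  0.0003  0.1364] [-0.8 -0.  -0. ]
0 False [-0.0282  0.0003  0.13  ] [-0.1 -0.5 -0.1]
-0.06 False [-0.0282  0.0002  0.1265] [-0.5 -0.2  0.1]
[ 0.3  0.  -0.6] 8.825
```

View pics/w1.png

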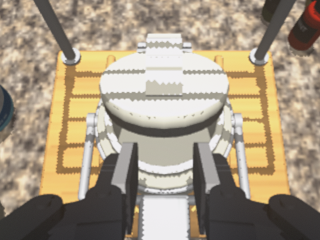

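```bash
python3 - <<'E'
from h import *
E=wrist_ext()
P=lambda x,y,z:np.round(proj("wrist",W(q,[x,y,z]),E)[0]-[160,150]).tolist()
for ph in(.3,.4,.5,.6,.7):
    L=lambda X,Z:P(DX+.04+X*np.cos(ph)+Z*np.sin(ph),0,.104-X*np.sin(ph)+Z*np.cos(ph))
    print(ph,"fronttop",L(-.076,.0065),"frontbot",L(-.076,-.0025),"rear",L(-.006,.0065), "crest",L(-.041,.030))
x,_,z=loc();t=np.radians(40)
for d in(.017,.008,.0):
  for a in(-.011,.011):
    print("tip",d,a,P(x+a*np.cos(t)+d*np.sin(t),.013,z+a*np.sin(t)-d*np.cos(t)))
E
python3 -c "
import cv2;i=cv2.imread('pics/w1.png')[20:220,60:260];cv2.imwrite('pics/w1b.png',cv2.resize(i,(600,600),interpolation=2))"
```

```text
0.3 fronttop [165.0, 147.0] frontbot [165.0, 156.0] rear [165.0, 51.0] crest [165.0, 64.0]
0.4 fronttop [165.0, 137.0] frontbot [165.0, 148.0] rear [165.0, 50.0] crest [165.0, 55.0]
0.5 fronttop [165.0, 125.0] frontbot [165.0, 138.0] rear [165.0, 48.0] crest [165.0, 45.0]
0.6 fronttop [165.0, 112.0] frontbot [165.0, 127.0] rear [165.0, 47.0] crest [165.0, 35.0]
0.7 fronttop [165.0, 97.0] frontbot [165.0, 114.0] rear [165.0, 46.0] crest [165.0, 25.0]
tip 0.017 -0.011 [142.0, 146.0]
tip 0.017 0.011 [142.0, 111.0]
tip 0.008 -0.011 [141.0, 153.0]
tip 0.008 0.011 [140.0, 117.0]
tip 0.0 -0.011 [140.0, 160.0]
tip 0.0 0.011 [139.0, 122.0]
```

View pics/w1b.png

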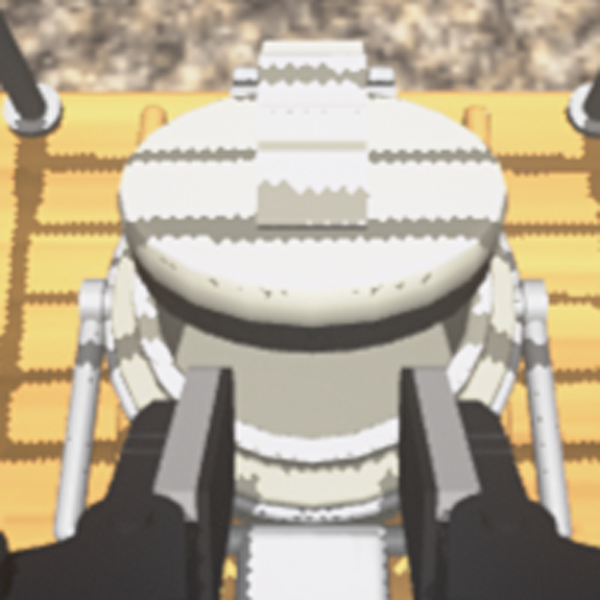

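```bash
python3 - <<'E'
from h import *
off=(-.011,.010)
def lp(ph,X=-.052,Z=.0065): return (DX+.04+X*np.cos(ph)+Z*np.sin(ph),.104-X*np.sin(ph)+Z*np.cos(ph))
p,o=tcp((-.06,.20),40,off); robot.line_to(p,o)
for ph in (.75,.6,.5,.4,.3,.2,.1,0,-.06,-.12,-.18):
    p,o=tcp(lp(ph),40,off); h=robot.line_to(p,o,velocity=.05,f_stop=12)
    print(ph,h,loc(),F())
    if h or F()[2]>12: break
robot.pause(.1); print(F(),robot.current_time_s())
im=vision.grab_frame("wrist"); cv2.imwrite("pics/w2.png",im[150:390,160:480,::-1])
im=vision.grab_frame("side"); cv2.imwrite("pics/s2.png",im[150:350,270:470,::-1])
a=cv2.imread("pics/w2.png");b=cv2.imread("pics/s2.png")
cv2.imwrite("pics/w2b.png",np.hstack([cv2.resize(a,(480,360)),cv2.resize(b,(320,320)).__getitem__(slice(None)).copy() if 0 else cv2.resize(b,(320,360))]))
E
```

```text
0.75 False [ 0.007  -0.0002  0.1591] [ 0.2 -0.2 -0.1]
0.6 False [ 6.000e-04 -1.000e-04  1.528e-01] [0.1 0.5 0.2]
0.5 False [-2.300e-03  1.000e-04  1.488e-01] [0.  0.  0.2]
0.4 False [-0.0051  0.0002  0.1444] [0.3 0.2 1.1]
0.3 False [-0.0075  0.0002  0.1397] [-0.  -0.6  0.3]
0.2 False [-0.0094  0.0002  0.1349] [-0.3  0.1 -0.2]
0.1 False [-0.0112 -0.0002  0.1297] [-2.8 -0.1  1.5]
0 True [-0.0146 -0.0002  0.1226] [-4.4  0.5  2.3]
[-5.2  0.4  3.6] 13.4167
```

View pics/w2b.png

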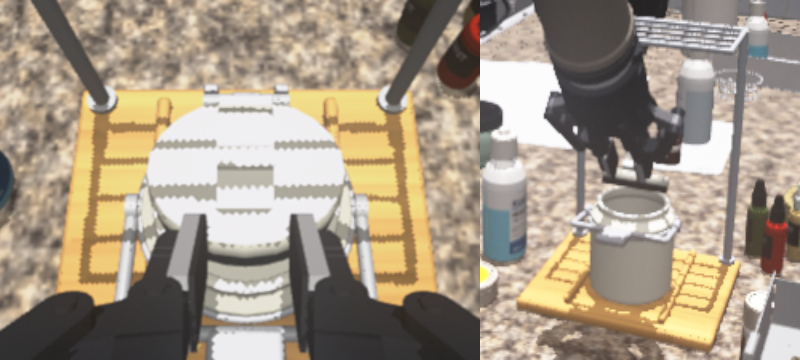

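```bash
python3 - <<'E'
from h import *
E=wrist_ext()
P=lambda x,y,z:np.round(proj("wrist",W(q,[x,y,z]),E)[0]-[160,150]).tolist()
Sd=lambda x,y,z:np.round((proj("side",W(q,[x,y,z]))[0]-[270,150])*[1.6,1.8]+[480,0]).tolist()
for ph in(0,.1,.2,.3,.4,.5):
    L=lambda X,Z,y=0,P=P:P(DX+.04+X*np.cos(ph)+Z*np.sin(ph),y,.104-X*np.sin(ph)+Z*np.cos(ph))
    print(ph,"fronttop",L(-.076,.0065),"frontbot",L(-.076,-.0025),"rear",L(-.006,.0065), "crest",L(-.041,.030),"side: fb",L(-.076,-.0025,0,Sd),"right",L(-.04,.002,-.036,Sd))
x,_,z=loc();t=np.radians(40);print(loc(),F(),robot.current_finger_gap())
for d in(.017,.008,.0):
  for a in(-.011,.011):
    p=(x+a*np.cos(t)+d*np.sin(t),-.016,z+a*np.sin(t)-d*np.cos(t));print("tip",d,a,P(*p),Sd(*p))
E
python3 -c "
import cv2;i=cv2.imread('pics/s2.png')[60:160,40:140];cv2.imwrite('pics/s2b.png',cv2.resize(i,(600,600),interpolation=2))"
```

```text
0 fronttop [164.0, 189.0] frontbot [164.0, 191.0] rear [165.0, 71.0] crest [164.0, 113.0] side: fb [624.0, 213.0] right [667.0, 200.0]
0.1 fronttop [164.0, 185.0] frontbot [164.0, 189.0] rear [164.0, 70.0] crest [164.0, 104.0] side: fb [624.0, 205.0] right [668.0, 196.0]
0.2 fronttop [164.0, 180.0] frontbot [164.0, 186.0] rear [164.0, 68.0] crest [164.0, 95.0] side: fb [625.0, 197.0] right [668.0, 191.0]
0.3 fronttop [164.0, 172.0] frontbot [164.0, 181.0] rear [164.0, 67.0] crest [164.0, 85.0] side: fb [625.0, 189.0] right [668.0, 187.0]
0.4 fronttop [164.0, 163.0] frontbot [164.0, 173.0] rear [164.0, 65.0] crest [164.0, 75.0] side: fb [626.0, 180.0] right [669.0, 183.0]
0.5 fronttop [164.0, 152.0] frontbot [164.0, 164.0] rear [164.0, 64.0] crest [164.0, 64.0] side: fb [627.0, 172.0] right [670.0, 178.0]
[-0.0145 -0.0002  0.1227] [-5.2  0.5  2.5] 0.30169032000155166
tip 0.017 -0.011 [192.0, 146.0] [646.0, 204.0]
tip 0.017 0.011 [193.0, 111.0] [651.0, 183.0]
tip 0.008 -0.011 [193.0, 153.0] [645.0, 200.0]
tip 0.008 0.011 [194.0, 117.0] [649.0, 179.0]
tip 0.0 -0.011 [194.0, 160.0] [643.0, 195.0]
tip 0.0 0.011 [195.0, 122.0] [648.0, 174.0]
```

View pics/s2b.png

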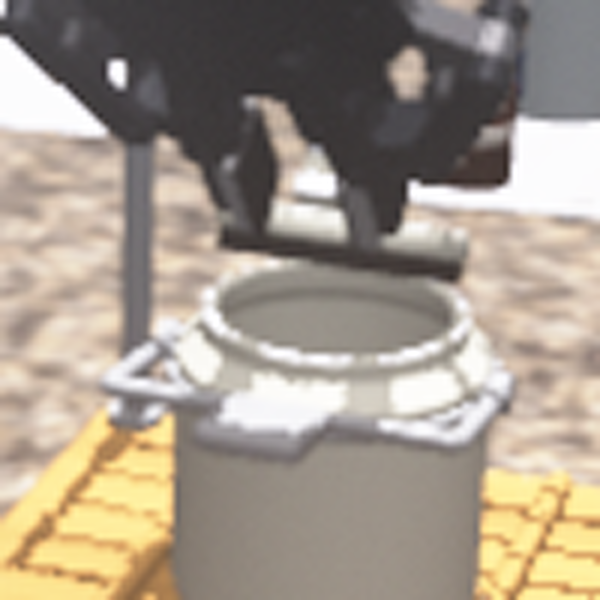

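```bash
cat > lid.py <<'E'
from h import *
off=(-.011,-.027)
def lp(ph,X=-.055,Z=.0065): return (DX+.04+X*np.cos(ph)+Z*np.sin(ph),.104-X*np.sin(ph)+Z*np.cos(ph))
p=np.array(robot.current_tool_pos()); robot.line_to(p+[0,0,.03])
for ph in (.7,.5,.4,.3,.2,.1,0,-.06,-.12):
    p,o=tcp(lp(ph),40,off); h=robot.line_to(p,o,velocity=.05,f_stop=10)
    print(ph,h,loc(),F())
    if h or F()[2]>12: break
robot.pause(.3); print(F(),robot.current_time_s())
im=vision.grab_frame("wrist")[150:390,160:480,::-1]
b=vision.grab_frame("side")[210:310,310:410,::-1]
cv2.imwrite("pics/w3.png",np.hstack([cv2.resize(im,(480,360)),cv2.resize(b,(320,360))]))
E
python3 lid.py
```

```text
0.7 False [ 2.650e-02 -1.000e-04  1.309e-01] [0.7 0.5 0.6]
0.5 False [ 0.0185 -0.0002  0.1218] [-0.4 -0.2 -0.2]
0.4 False [ 0.016  -0.      0.1175] [-0.4  0.1  0.5]
0.3 False [0.0134 0.0002 0.1123] [-0.1  0.5 -0.3]
0.2 False [0.0114 0.0002 0.1071] [-0.2 -0.1 -0.2]
0.1 False [1.01e-02 1.00e-04 1.02e-01] [-0.3 -0.3  0.1]
0 True [ 0.0124 -0.0005  0.1008] [-3.7  1.6  7.9]
[-4.8  0.4  7.7] 16.8667
```

View pics/w3.png

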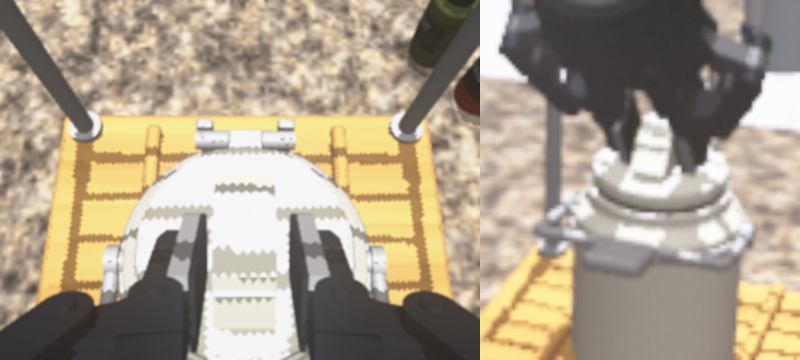

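```bash
python3 - <<'E'
from h import *
p=np.array(robot.current_tool_pos())
h=robot.line_to(p-[0,0,.006],velocity=.02,f_stop=12); print(h,loc(),F())
robot.pause(.3); print(loc(),F())
robot.line_to(p+[0,0,.05]); 
pp,o=tcp((-.075,.24),40,(0,0)); robot.line_to(pp,o)
fingers.gripper_to(.55)
print(F(),robot.current_finger_gap(),robot.current_time_s(),loc())
im=vision.grab_frame("wrist"); np.save("w4E.npy",wrist_ext())
b=vision.grab_frame("side"); cv2.imwrite("pics/s4f.png",b[:,:,::-1]);cv2.imwrite("pics/w4f.png",im[:,:,::-1])
cv2.imwrite("pics/w4.png",np.hstack([cv2.resize(im[140:380,160:480,::-1],(480,360)),cv2.resize(b[210:310,310:410,::-1],(320,360))]))
E=wrist_ext()
P=lambda x,y,z:(np.round((proj("wrist",W(q,[x,y,z]),E)[0]-[160,140])*1.5).tolist(),np.round((proj("side",W(q,[x,y,z]))[0]-[310,210])*[3.2,3.6]+[480,0]).tolist())
for ph in(0,.05,.1,.2):
    L=lambda X,Z,y=0:P(DX+.04+X*np.cos(ph)+Z*np.sin(ph),y,.104-X*np.sin(ph)+Z*np.cos(ph))
    print(ph,"fronttop",L(-.076,.0065),"crest",L(-.041,.030),"right",L(-.04,.002,-.036))
print("tab",P(*arc(DX,q[5],.084,0)))
E
```

```text
True [ 0.0141 -0.0006  0.1008] [-3.9  0.4  8. ]
[ 0.0141 -0.0006  0.1009] [-1.8 -0.4  6.9]
[-0.4  0.5 -0.8] 0.5494088490642582 19.3 [-0.0748  0.0004  0.2396]
0 fronttop ([248.0, 220.0], [640.0, 192.0]) crest ([248.0, 153.0], [661.0, 117.0]) right ([303.0, 168.0], [727.0, 183.0])
0.05 fronttop ([248.0, 218.0], [641.0, 184.0]) crest ([248.0, 149.0], [662.0, 112.0]) right ([304.0, 167.0], [727.0, 179.0])
0.1 fronttop ([248.0, 215.0], [641.0, 175.0]) crest ([248.0, 145.0], [663.0, 106.0]) right ([304.0, 165.0], [727.0, 175.0])
0.2 fronttop ([248.0, 209.0], [643.0, 159.0]) crest ([248.0, 137.0], [666.0, 97.0]) right ([305.0, 162.0], [728.0, 167.0])
tab ([248.0, 303.0], [610.0, 270.0])
```

View pics/w4.png

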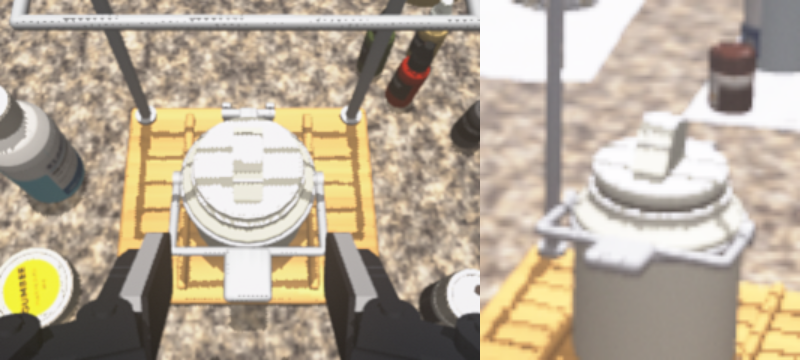

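```bash
python3 - <<'E'
from h import *
off=(0,-.030)
def G(t,r=.073): a=arc(DX,t,r,0); return (a[0],a[2])
t0=q[5]; th=50; u=np.array([np.sin(np.radians(th)),-np.cos(np.radians(th))])
g=np.array(G(t0))
p,o=tcp(g-.07*u,th,off); robot.line_to(p,o); print(loc())
p,o=tcp(g,th,off); h=robot.line_to(p,o,velocity=.08,f_stop=6); print(h,loc(),F())
if not h:
    fingers.gripper_to(.1,force=30); print("gap",robot.current_finger_gap(),F(),robot.current_gripper_force(),robot.current_time_s())
im=vision.grab_frame("wrist");b=vision.grab_frame("side")
cv2.imwrite("pics/w5.png",np.hstack([cv2.resize(im[140:380,160:480,::-1],(480,360)),cv2.resize(b[210:310,310:410,::-1],(320,360))]))
E
```

```text
Traceback (most recent call last):
station.PlanningError: the arm cannot follow that straight line within its joint ranges
```

```bash
python3 - <<'E'
from h import *
def G(t,r=.073): a=arc(DX,t,r,0); return np.array((a[0],a[2]))
for th in(25,30,35,40,45,50):
    u=np.array([np.sin(np.radians(th)),-np.cos(np.radians(th))]); out=[]
    for k,c in [("back",G(q[5])-.07*u)]+[(t,G(t)) for t in(-1.443,-1.2,-.9,-.6,-.3,0,.15)]:
        p,o=tcp(c,th,(0,-.03)); J=robot.inverse_kinematics(p,o); out.append("-" if J is None else np.round(J).astype(int).tolist())
    print(th,out)
print(np.round(robot.current_joint_positions()))
E
```

```text
25 [[28, 13, -39, 115, -10, 35, -49], [17, 20, -31, 116, -7, 26, -52], [19, 19, -33, 114, -5, 28, -54], [19, 19, -35, 112, -3, 31, -56], [19, 19, -37, 109, -1, 33, -60], [18, 21, -38, 106, 2, 35, -63], [16, 23, -38, 103, 5, 36, -67], [15, 24, -38, 102, 7, 36, -69]]
30 [[31, 11, -38, 119, -23, 30, -35], [21, 20, -32, 119, -19, 20, -38], [21, 18, -34, 118, -17, 22, -41], [22, 18, -35, 116, -15, 25, -44], [21, 18, -35, 113, -12, 27, -49], [19, 19, -35, 110, -9, 28, -53], [16, 20, -35, 107, -6, 29, -57], [15, 21, -34, 106, -4, 29, -58]]
35 [[35, 10, -39, 124, -38, 26, -17], [28, 21, -38, 123, -34, 15, -21], [27, 19, -38, 122, -32, 17, -24], [26, 18, -37, 119, -28, 20, -29], [24, 17, -37, 117, -25, 21, -35], [22, 18, -36, 114, -21, 23, -40], [18, 19, -35, 111, -17, 23, -44], [17, 20, -34, 110, -16, 23, -46]]
40 [[39, 11, -39, 128, -57, 25, 4], [32, 22, -40, 126, -66, 12, 13], [36, 21, -45, 125, -51, 13, -2], [34, 19, -43, 123, -46, 15, -9], [31, 18, -42, 120, -41, 17, -16], [28, 19, -41, 118, -36, 17, -23], [24, 20, -39, 115, -31, 17, -29], [22, 21, -38, 114, -29, 17, -31]]
45 [[42, 12, -39, 131, -75, 26, 25], [-51, 33, 65, 132, 258, 59, 37], [-52, 29, 65, 131, 261, 55, 34], [41, 22, -50, 126, -71, 12, 19], [39, 21, -49, 124, -63, 13, 8], [36, 21, -48, 121, -55, 13, 0], [32, 22, -46, 119, -50, 12, -7], [18, 19, -30, 118, -66, 16, 5]]
50 ['-', [46, 31, -52, 132, 238, 14, 79], [46, 28, -52, 131, 248, 14, 66], [-51, 29, 65, 132, 257, 59, 39], [-53, 27, 65, 130, 258, 56, 35], [-55, 27, 65, 127, 259, 55, 31], [-56, 29, 65, 125, 258, 55, 29], [-56, 30, 65, 124, 258, 55, 28]]
[ 38.   1. -38. 116. -43.  40. -19.]
```

```bash
python3 - <<'E'
from h import *
off=(0,-.030)
def G(t,r=.073): a=arc(DX,t,r,0); return np.array((a[0],a[2]))
t0=q[5]; th=35; u=np.array([np.sin(np.radians(th)),-np.cos(np.radians(th))])
g=G(t0)
p,o=tcp(g-.07*u,th,off); robot.line_to(p,o); print(loc())
p,o=tcp(g,th,off); h=robot.line_to(p,o,velocity=.08,f_stop=6); print(h,loc(),F())
if not h:
    fingers.gripper_to(.1,force=30); print("gap",robot.current_finger_gap(),F(),robot.current_gripper_force(),robot.current_time_s())
im=vision.grab_frame("wrist");b=vision.grab_frame("side")
cv2.imwrite("pics/w5.png",np.hstack([cv2.resize(im[140:380,160:480,::-1],(480,360)),cv2.resize(b[210:310,310:410,::-1],(320,360))]))
E
```

```text
[-0.0961 -0.0005  0.1249]
False [-0.0565 -0.0003  0.0671] [-0.   0.4  0.5]
gap 0.3417655446811695 [-1.6  1.   1.3] 32.88937747478485 21.6417
```

```bash
python3 - <<'E'
from h import *
def G(t,r=.073): a=arc(DX,t,r,0); return np.array((a[0],a[2]))
for t in np.arange(-1.35,-.39,.1):
    p,o=tcp(G(t),35,(0,-.03)); h=robot.line_to(p,o,velocity=.06,f_stop=10); print(round(t,2),h,F(),round(robot.current_finger_gap(),3))
    if h: break
print(loc(),robot.current_time_s())
for l in("bail_tab","bail","lid"):
  for c in("wrist","side"):
    if l=="bail_tab": b=vision.grab_frame(c)
    print(l,c,[(np.round(d["rect"]).tolist(),round(d["p"],2)) for d in recognise(l,c)[:2]])
print(proj("side",W(q,[arc(DX,t,.067,0) for t in(-1.443,-.45)])))
E
```

```text
-1.35 False [-0.4  1.6 -1.4] 0.341
-1.25 False [-1.2  1.6 -1.2] 0.337
-1.15 False [-0.8  2.1 -1.3] 0.345
-1.05 False [-1.8  2.8 -1.8] 0.342
-0.95 False [-0.5  2.5 -1.2] 0.341
-0.85 False [-1.1  2.  -0.6] 0.339
-0.75 False [-1.8  2.4 -0.5] 0.343
-0.65 False [-2.6  2.6 -0.9] 0.339
-0.55 False [-3.6  3.7  0.1] 0.34
-0.45 False [-2.8  4.4  0.3] 0.345
[-0.0156  0.0002  0.1233] 24.4833
bail_tab wrist [([325.0, 315.0, 198.0, 76.0], 0.92)]
bail_tab side [([363.0, 254.0, 63.0, 35.0], 0.64)]
bail wrist [([327.0, 310.0, 203.0, 77.0], 0.85), ([325.0, 256.0, 122.0, 105.0], 0.26)]
bail side [([364.0, 256.0, 64.0, 39.0], 0.86)]
lid wrist [([325.0, 255.0, 125.0, 104.0], 0.83), ([119.0, 376.0, 89.0, 81.0], 0.42)]
lid side [([367.0, 260.0, 43.0, 20.0], 0.59)]
[[353.92135916 281.99936857]
 [361.93680427 243.42912858]]
```

```bash
python3 - <<'E'
from h import *
def G(t,r=.073): a=arc(DX,t,r,0); return np.array((a[0],a[2]))
for t,r in ((-.3,.073),(-.2,.075),(-.1,.076),(0,.077),(.07,.077),(.12,.075),(.17,.074)):
    p,o=tcp(G(t,r),35,(0,-.03)); h=robot.line_to(p,o,velocity=.04,f_stop=14); print(round(t,2),h,F(),round(robot.current_finger_gap(),3),loc())
    if h or abs(F()[0])>16: break
print(robot.current_time_s())
E
```

```text
-0.3 False [-2.8  4.4  2.1] 0.341 [-0.0056  0.0002  0.1273]
-0.2 False [-0.9  4.9 -1.8] 0.339 [0.0005 0.0002 0.1302]
-0.1 False [-1.3  3.3 -3.7] 0.341 [0.008  0.0002 0.1325]
0 False [-2.   3.3 -2.7] 0.343 [1.580e-02 1.000e-04 1.343e-01]
0.07 True [-0.8  0.8  4.1] 0.343 [0.02   0.0002 0.1345]
26.5417
```

```bash
python3 - <<'E'
from h import *
def G(t,r=.073): a=arc(DX,t,r,0); return np.array((a[0],a[2]))
print(F())
for t,r in ((.1,.076),(.14,.075),(.17,.074)):
    p,o=tcp(G(t,r),35,(0,-.03)); h=robot.line_to(p,o,velocity=.03,f_stop=14); print(round(t,2),h,F(),round(robot.current_finger_gap(),3),loc())
    if h or abs(F()[0])>16: break
robot.pause(.2);print(F(),robot.current_time_s())
b=vision.grab_frame("side");cv2.imwrite("pics/s6.png",b[:,:,::-1])
im=vision.grab_frame("wrist");cv2.imwrite("pics/w6.png",im[:,:,::-1])
print([(np.round(d["rect"]).tolist(),round(d["p"],2)) for l in("bail_tab","bail","lid") for d in recognise(l,"side")[:1]])
E
```

```text
[-0.8  0.8  4.1]
0.1 True [-2.1  2.1  5.4] 0.343 [0.0213 0.0002 0.1346]
[-1.9  0.   5.1] 27.0167
[([367.0, 246.0, 59.0, 49.0], 0.95), ([365.0, 244.0, 62.0, 41.0], 0.93), ([365.0, 256.0, 43.0, 24.0], 0.73)]
```

```bash
python3 - <<'E'
import cv2,numpy as np
im=cv2.imread("pics/w6.png");b=cv2.imread("pics/s6.png")
cv2.imwrite("pics/w6b.png",np.hstack([cv2.resize(im[190:350,245:405],(400,400),interpolation=2),cv2.resize(b[150:310,290:450],(400,400),interpolation=2)]))
E
```

```text
(no output)
```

View pics/w6b.png

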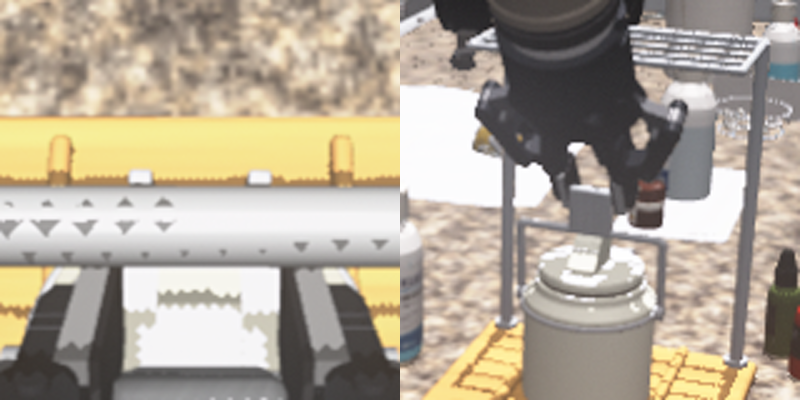

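```bash
python3 - <<'E'
from h import *
for t in(-.1,-.05,0,.05,.1,.15,.2):
    print(t,np.round(proj("side",W(q,[arc(DX,t,.084,0),arc(DX,t,.055,.049),arc(DX,t,.055,-.049)])),1).tolist(),np.round(proj("wrist",W(q,arc(DX,t,.084,0)),wrist_ext()),1).tolist())
b=cv2.imread("pics/s6.png")
h=[30]
# template of tab: brightness along columns/rows near the tab
g=cv2.cvtColor(b,cv2.COLOR_BGR2GRAY)
print(g[218:252,366].tolist()); print("cols 338-348 row 245",g[245,330:346].tolist()); print(g[232:256,384].tolist()); print(g[228:250,346].tolist())
E
```

```text
-0.1 [[366.1, 225.8], [337.9, 237.9], [395.1, 245.9]] [[325.0, 354.4]]
-0.05 [[366.9, 224.8], [338.4, 237.2], [395.5, 245.2]] [[325.0, 343.8]]
0 [[367.6, 224.0], [339.0, 236.6], [395.8, 244.6]] [[325.0, 333.3]]
0.05 [[368.3, 223.3], [339.5, 236.2], [396.2, 244.0]] [[325.0, 323.1]]
0.1 [[369.0, 222.7], [340.0, 235.8], [396.6, 243.6]] [[325.1, 313.1]]
0.15 [[369.7, 222.2], [340.5, 235.4], [397.0, 243.2]] [[325.1, 303.4]]
0.2 [[370.3, 221.9], [341.0, 235.2], [397.3, 242.9]] [[325.1, 294.1]]
[208, 202, 188, 183, 197, 195, 220, 237, 206, 130, 109, 109, 111, 109, 110, 110, 111, 110, 111, 111, 111, 111, 111, 111, 111, 106, 180, 211, 206, 200, 200, 202, 193, 212]
cols 338-348 row 245 [153, 114, 117, 118, 116, 139, 140, 111, 114, 122, 136, 140, 141, 156, 174, 186]
[125, 123, 111, 107, 97, 90, 90, 80, 82, 224, 250, 231, 159, 124, 122, 175, 190, 175, 161, 156, 241, 253, 254, 240]
[250, 245, 227, 208, 193, 168, 163, 173, 183, 212, 196, 149, 121, 150, 173, 189, 197, 192, 180, 193, 191, 203]
```

```bash
python3 - <<'E'
from h import *
fingers.gripper_to(.5)
th=35;u=np.array([np.sin(np.radians(th)),-np.cos(np.radians(th))])
x,_,z=loc()
p,o=tcp(np.array([x,z])-.06*u,th,(0,0)); robot.line_to(p,o,velocity=.2)
p,o=tcp((-.065,.185),th,(0,0)); robot.line_to(p,o,velocity=.2)
fingers.gripper_to(0)
off=(.011,-.016)
def C(t,r,gap=0):
    a=arc(DX,t,r,0); return (a[0]-(.004+gap)*np.cos(t),a[2]+(.004+gap)*np.sin(t))
p,o=tcp(C(-.55,.068,.005),th,off); robot.line_to(p,o,velocity=.2,f_stop=8)
print(loc(),F(),robot.current_finger_gap(),robot.current_time_s())
for t in(-.35,-.2,-.1,0,.06,.12,.16,.2):
    p,o=tcp(C(t,.068+.002*(t>-.25)),th,off); h=robot.line_to(p,o,velocity=.05,f_stop=14); print(t,h,F(),loc())
    if h: break
print(robot.current_time_s())
E
```

```text
[-0.0442  0.      0.116 ] [0.4 0.7 0.3] -0.003411341894977324 29.3917
-0.35 False [ 0.8  0.  -0. ] [-2.800e-02 -1.000e-04  1.258e-01]
-0.2 False [ 0.3 -0.2 -0.5] [-1.890e-02  1.000e-04  1.304e-01]
-0.1 False [-0.4  0.4 -0.3] [-0.0119  0.0002  0.1318]
0 False [-2.6  0.3  0.9] [-0.0056 -0.      0.1321]
0.06 False [-1.  -0.4 -0.2] [-1.200e-03 -1.000e-04  1.324e-01]
0.12 False [ 0.1 -0.8  0.3] [0.0041 0.0002 0.1328]
0.16 False [-0.8 -0.3 -1. ] [6.800e-03 1.000e-04 1.327e-01]
0.2 False [-0.9  0.   0.1] [0.0092 0.     0.1322]
31.8667
```

```bash
python3 - <<'E'
from h import *
th=35;off=(.011,-.016)
def C(t,r,gap=0):
    a=arc(DX,t,r,0); return (a[0]-(.004+gap)*np.cos(t),a[2]+(.004+gap)*np.sin(t))
b=vision.grab_frame("side");cv2.imwrite("pics/s7.png",b[:,:,::-1])
for t in(.24,.28):
    p,o=tcp(C(t,.07),th,off); h=robot.line_to(p,o,velocity=.04,f_stop=8); print(t,h,F(),loc())
    if h: break
b=vision.grab_frame("side");cv2.imwrite("pics/s8.png",b[:,:,::-1])
x,_,z=loc(); p,o=tcp((x-.05,z+.04),th,(0,0)); robot.line_to(p,o,velocity=.15)
p,o=tcp((-.13,.27),40,(0,0)); robot.line_to(p,o,velocity=.2)
b=vision.grab_frame("side");cv2.imwrite("pics/s9.png",b[:,:,::-1])
w=vision.grab_frame("wrist");cv2.imwrite("pics/w9.png",w[:,:,::-1]);np.save("w9E.npy",wrist_ext())
for l in("bail_tab","bail","lid"):
  for c in("side","wrist"): print(l,c,[(np.round(d["rect"],1).tolist(),round(d["p"],2)) for d in recognise(l,c)[:1]])
E=wrist_ext()
for t in(-1.44,-.25,-.1,0,.13,.2): print(t,np.round(proj("side",W(q,[arc(DX,t,.084,0),arc(DX,t,.055,.049)])),1).tolist(),np.round(proj("wrist",W(q,[arc(DX,t,.084,0),arc(DX,t,.055,.049)]),E),1).tolist())
print(robot.current_time_s())
g=cv2.cvtColor(w,cv2.COLOR_RGB2GRAY); print(g[170:250,325].tolist())
g=cv2.cvtColor(b,cv2.COLOR_RGB2GRAY); print(g[215:250,360:376:3].T.tolist()); print("r235",g[235,350:385].tolist())
E
```

```text
0.24 False [ 0.3 -0.1 -0.3] [ 0.0118 -0.      0.1316]
0.28 False [ 0.1 -0.  -0.2] [ 1.45e-02 -1.00e-04  1.31e-01]
bail_tab side [([370.4, 242.7, 60.0, 51.8], 0.73)]
bail_tab wrist [([329.6, 195.8, 94.1, 57.8], 0.86)]
bail side [([368.6, 248.1, 61.1, 57.5], 0.88)]
bail wrist [([327.8, 199.1, 95.3, 57.0], 0.55)]
lid side [([365.6, 253.0, 41.5, 30.0], 0.66)]
lid wrist [([325.8, 219.7, 67.1, 46.0], 0.9)]
-1.44 [[350.7, 285.0], [327.4, 275.0]] [[325.5, 291.5], [281.1, 266.8]]
-0.25 [[363.9, 229.4], [336.3, 240.3]] [[325.6, 207.5], [277.6, 214.5]]
-0.1 [[366.1, 225.8], [337.9, 237.9]] [[325.6, 194.8], [277.9, 206.8]]
0 [[367.6, 224.0], [339.0, 236.6]] [[325.6, 186.9], [278.1, 201.9]]
0.13 [[369.4, 222.4], [340.3, 235.5]] [[325.6, 177.6], [278.5, 196.2]]
0.2 [[370.3, 221.9], [341.0, 235.2]] [[325.6, 173.1], [278.8, 193.3]]
34.275
[162, 139, 150, 193, 224, 174, 130, 113, 109, 104, 103, 105, 108, 109, 112, 111, 112, 112, 110, 111, 110, 109, 109, 109, 107, 107, 128, 184, 234, 246, 245, 245, 245, 245, 245, 245, 245, 245, 243, 229, 206, 204, 204, 203, 204, 210, 221, 234, 235, 241, 233, 178, 220,
[... 679 characters left out ...]
165, 178, 186, 196, 229, 211, 158, 145, 140, 140, 140, 137, 143, 144, 143, 142, 141, 139, 139, 140, 137, 136, 136, 126, 117, 234, 252, 253, 241, 210, 208, 226, 233], [182, 182, 180, 180, 168, 171, 178, 211, 188, 147, 141, 138, 138, 138, 137, 140, 143, 142, 139, 138, 137, 136, 135, 136, 134, 133, 118, 162, 168, 142, 129, 130, 129, 130, 127], [185, 187, 182, 182, 174, 166, 174, 221, 214, 165, 146, 146, 145, 144, 142, 142, 140, 139, 138, 136, 137, 136, 133, 135, 134, 132, 123, 121, 146, 154, 170, 169, 166, 220, 251]]
r235 [188, 194, 204, 208, 198, 192, 193, 194, 193, 190, 164, 134, 140, 140, 143, 142, 141, 140, 140, 139, 137, 139, 137, 137, 138, 137, 133, 128, 213, 249, 246, 191, 118, 137, 110]
```

```bash
python3 - <<'E'
from h import *
print(F()); print(workorder.close_job(), robot.current_time_s())
E
```

```text
[ 0.2 -0.3 -0.4]
the job is handed in; nothing more can be done
the job is handed in; nothing more can be done
```

The job is handed in, with no verdict returned: by my measurements the lid is shut and the bail sits past the crest at about +0.15 rad, with the robot clear at about 34 s, but I did not re-measure the canister, bottle, tin and jar after the moves (steady forces stayed under about 9 N), and the fingertips turned out to sit roughly 30–40 mm behind the stated tool reach, which I corrected for from the images.

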